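# Discharge the relay case and hold its sprung cover just below balance

## Robot

A 6-joint arm with a two-finger parallel gripper is mounted at the origin on the work surface. World frame = base frame: x ahead of the robot, y to its left, z up, the work surface at z = 0. Lengths are in m, angles in degrees, forces in N, time in s.
With the tool pointing down it reaches from about 0.325 to 0.85 m from the base axis. Payload 15.5 kg.
Tool frame: the origin (TCP) lies midway between the tips of the shut fingers; the grasp point (between the pads) lies 19 mm behind it; z points along the fingers, y is the line along which they close (so a half turn about z gives the same grasp; the last joint's range is limited). The gripper opens to 91 mm and grips with 3 to 60 N. Pads are 32 mm wide; open, the fingers measure 118 mm over their backs; the gripper's body (76 mm by 178 mm) begins 60 mm behind the grasp point.
Start: joints at [67.122, 28.281, 77.091, -0, 74.628, -5.472], TCP at [0.187, 0.596, 0.214] pointing down, gripper open.
Joint ranges: [-166.48, 166.48], [-47.26, 123.95], [12.59, 153.08], [-70.14, 250.14], [6.76, 159.57], [-176.63, 176.63]. Speed limits (degrees/s): [108.29, 108.29, 147.25, 172.46, 172.46, 172.46].

## Interface

Orientations are given as a 3x3 rotation matrix whose columns are the frame's x, y, z axes.
In Python, from bench import ctrl gives the robot as it stands. The module is installed in compiled form; this text tells all that it offers. Calls block until the motion is done:
- ctrl.goto(position, orientation): joint-space move of the TCP to a pose.
- ctrl.move_l(position, vel=0.15, ori=None, contact_N=None): straight line of the TCP; ori=None keeps the orientation; vel is the mean speed in m/s. With contact_N (N) it stops when the force on the tool has changed by that much, and returns True; else False.
- ctrl.movej(angles): joint-space move.
- ctrl.command_gripper(opening): opening from 0.0 (shut) to 1.0 (fully open); the grip force is fixed at half the most; returns when the fingers have stopped.
- ctrl.sleep(seconds).
- ctrl.ik(position, orientation): joint angles nearest the present ones, or None.
- ctrl.read_camera(name): name is "side" or "top"; returns the picture (400x640x3 uint8, blue, green, red); there is no depth.
- ctrl.camera_params(name): a dict with "fx", "fy", "cx", "cy" (pixels), "pose" (4x4, takes a point from camera to world coordinates). Camera axes: x right, y up, looking along -z (the intrinsics and any distortion apply to the point x, -y, -z); pixel columns grow to the right and rows downward; lengths in m; the calibration is good to about 2 mm. A picture is of the moment at which its call begins. camera_params takes no time and is no camera call.
A pose or a line that the arm cannot do raises ctrl.MotionError and nothing moves.
- ctrl.sign_off(): hands the job in; it is judged then, once.
Readings, each from a call of its own:
- ctrl.current_t(): time.
- ctrl.current_q(): joint angles.
- ctrl.current_dq(): joint speeds.
- ctrl.current_effort(): joint torques, N m.
- ctrl.current_tool_pos(): TCP position.
- ctrl.current_eef_rot(): TCP orientation.
- ctrl.current_contact_force(): force on the tool from outside, world axes, zero at the start.
- ctrl.current_wrist_torque(): the same for the moment, N m.
- ctrl.current_grip_width(): opening from 0.0 (shut) to 1.0 (fully open).
- ctrl.current_grasp_force(): force on a finger pad.
Only numpy, scipy, OpenCV 4.12 (cv2) and the standard library are available. Lean on these libraries where they do the work, as an engineer would, in place of code of your own. Each camera call takes 0.05 s, during which the arm holds its last target. There are 200 camera calls.

## Task

Before the relay test case may be opened, press the yellow discharge plunger right down to its stop and let it come up again. Then lift the case's blue sprung cover by its handle bar clearly past its balance point (the yellow mark on the quadrant) without letting it fly open to its stop, bring it back down and hold it still just below balance, in the green band, so that the interlock switch can be set; finish while still holding it there, and leave the loose things on the shelf where they are.

Things in the scene. Friction and masses are not known exactly. Their poses are not given: they have to be found in the camera images.
- case: Grey relay test case fixed to the shelf, 170 (x) x 200 (y) x 100 mm high, blue cover on top. Origin: centre of its underside; z up; x points from the handle side to the hinge side. A quadrant on its +y side, 125 mm radius about the hinge, has a green band at cover angles 0.60 to 0.80 rad and a yellow mark at 0.87 (balance point), its top 230 mm above the shelf; the cover's orange side edge points to them.
- cover_hinge (a point): Middle of the cover's hinge axis, 105 mm above the shelf, at own x = +80 mm of the case; axes as the case's; the hinge axis is its y. Fixed.
- cover_bar (a point): Centre of the cover's round black handle bar, 12 mm thick, 110 long, parallel to the hinge, 40 mm clear of the cover's front edge, free from above, on two end arms. It swings with the cover: at angle a it lies at case x = -205 cos a + 20 sin a, z = 205 sin a + 20 cos a (mm from the hinge); shut, 125 mm above the shelf. It can turn in a pinch.
- cover (a joint): Angle of the blue cover (165 x 196 x 6 mm, 0.25 kg), rad: 0 shut and level, grows as the bar goes up and back, stop at 1.4. Over-centre spring: balance point 0.873. Below it the cover pulls shut (3.5 N at the bar when shut, 0.9 N at 0.7); above it it springs open by itself (0.5 N at the bar at 1.0, 1.8 N at 1.3).
- discharge_unit: Discharge unit fixed to the shelf: grey box 80 x 80 x 45 mm with a steel collar (32 mm diameter, up to 57 mm above the shelf) and a yellow plunger. Origin: centre of its underside.
- plunger_top (a point): Centre of the top face of the yellow plunger head (34 mm diameter, 12 mm thick), 85 mm above the shelf when up. Moves with it.
- plunger (a joint): How far the plunger is pressed straight down, m: 0 up, 0.012 at its stop. A spring returns it: about 2 N to start, 6.5 N at the stop.
- canister: Bystander, loose: screw-top aluminium canister with knurled lid, 66 mm diameter, 107 mm tall. Origin: centre of its underside. Not needed for the job.
- puck: Bystander, loose: blue ceramic thermistor puck, 40 mm diameter, 12 mm high. Origin: centre of its underside. Not needed for the job.
- stop_a: Bystander, loose: steel DIN rail end stop, 50 x 28 x 35 mm. Origin: centre of its underside. Not needed for the job.
- stop_b: Bystander, loose: second steel DIN rail end stop, 50 x 28 x 35 mm. Origin: centre of its underside. Not needed for the job.
- bakelite_knob: Bystander, loose: black bakelite knob, 36 mm diameter, 24 mm high. Origin: centre of its underside. Not needed for the job.
- trip_flag: Bystander, loose: matte red plastic trip indicator flag, 45 x 25 x 15 mm. Origin: centre of its underside. Not needed for the job.
Mind the look-alikes: they are no part of the job. What is shaped like the discharge_unit but pink is not meant.

How it is judged:
By the outcome, as a careful person would: the job done as asked, in the order asked, and still so for the second after the job is handed in, while the arm keeps its last pose, push and grip.
It also fails if it takes over 54 s, if anything falls off the work surface, if the arm or the gripper's body presses on something with over 40 N, if the wrist force passes 120 N, or if a joint passes its speed limit or range.

## Working session

There is one attempt and no reset: what is moved stays moved. The work goes in short steps, each a Python script; the robot and the scene stay as the last script left them, time stands still between calls to the robot, and variables do not carry over. Pictures are saved under pics/ and viewed, at most 10 in all, crops included, and the job is handed in when it is done.

```bash
mkdir -p pics; python3 - <<'E'
from bench import ctrl
import cv2
for n in("top","side"):
    cv2.imwrite(f"pics/{n}0.png",ctrl.read_camera(n)); p=ctrl.camera_params(n); print(n,p)
print(ctrl.current_t())
E
```

```text
top {'fx': 361.1779008334469, 'fy': 361.1779008334469, 'cx': 316.4997556984605, 'cy': 196.70575009469113, 'pose': array([[-0.02720924,  0.99116516, -0.12981248,  0.44532726],
       [-0.99934153, -0.03008934, -0.02027677,  0.03221096],
       [-0.0240036 ,  0.12917528,  0.99133121,  1.00985095],
       [ 0.        ,  0.        ,  0.        ,  1.        ]])}
side {'fx': 509.1681870987487, 'fy': 509.1681870987487, 'cx': 311.43092812765855, 'cy': 200.1366131854322, 'pose': array([[ 0.74372507,  0.33329475, -0.57947186, -0.36339282],
       [-0.66845899,  0.36305552, -0.6491173 , -0.95534803],
       [-0.00596693,  0.87011798,  0.49280736,  0.88857786],
       [ 0.        ,  0.        ,  0.        ,  1.        ]])}
0.1
```

View pics/top0.png

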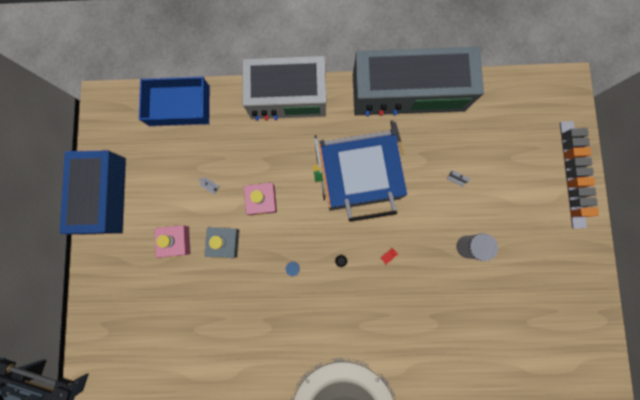

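View pics/side0.png

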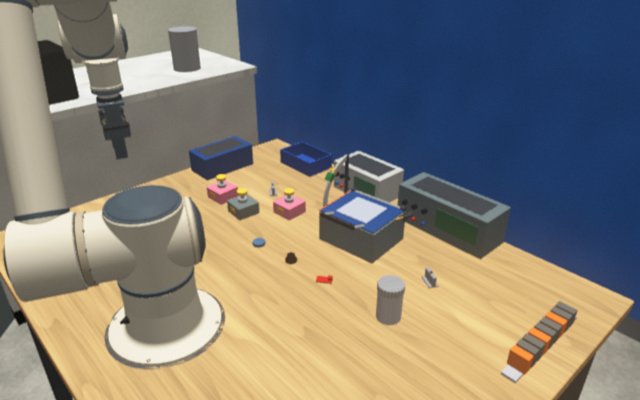

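The top view shows the grey discharge unit with its plunger at about (216,242), with pink ones beside it. The case is at (365,170) and the black bar runs from about (350,217) to (396,211). In the side view the grey unit's plunger is at about (242,195).

```bash
cat > h.py <<'E'
import numpy as np, cv2
from bench import ctrl
def ray(n,u,v):
    p=ctrl.camera_params(n); T=p['pose']
    d=T[:3,:3]@np.array([(u-p['cx'])/p['fx'],-(v-p['cy'])/p['fy'],-1.])
    return T[:3,3],d
def plane(n,u,v,z):
    o,d=ray(n,u,v); return o+d*(z-o[2])/d[2]
def cross(a,b):
    (o1,d1),(o2,d2)=ray("top",*a),ray("side",*b)
    s=np.linalg.lstsq(np.c_[d1,-d2],o2-o1,rcond=None)[0]
    p,q=o1+s[0]*d1,o2+s[1]*d2
    return (p+q)/2,np.linalg.norm(p-q)
def blobs(img,lo,hi,amin=8,roi=None):
    m=cv2.inRange(cv2.cvtColor(img,cv2.COLOR_BGR2HSV),lo,hi)
    if roi: 
        k=np.zeros_like(m); x0,y0,x1,y1=roi; k[y0:y1,x0:x1]=1; m*=k
    n,l,s,c=cv2.connectedComponentsWithStats(m)
    return [(c[i].round(2),s[i].tolist(),l==i) for i in range(1,n) if s[i,4]>=amin]
E
python3 - <<'E'
from h import *
t,s=cv2.imread("pics/top0.png"),cv2.imread("pics/side0.png")
for n,i in(("top",t),("side",s)):
    print(n,"yellow",[(b[0],b[1][2:]) for b in blobs(i,(22,120,120),(35,255,255),15)])
    print(n,"green",[(b[0],b[1]) for b in blobs(i,(45,120,40),(80,255,255),8)])
    print(n,"blue",[(b[0],b[1], cv2.minAreaRect(np.argwhere(b[2])[:,::-1].astype(np.float32))) for b in blobs(i,(105,150,60),(125,255,255),600)])
for b in blobs(t,(0,0,0),(180,255,45),20,(320,190,420,230)): print("bar",b[0],b[1],cv2.minAreaRect(np.argwhere(b[2])[:,::-1].astype(np.float32)))
a=cv2.resize(t[110:290,140:420],None,fx=2.8,fy=2.8,interpolation=cv2.INTER_CUBIC)
cv2.imwrite("pics/c1.png",a)
b=cv2.resize(s[140:290,180:440],None,fx=3,fy=3,interpolation=cv2.INTER_CUBIC)
cv2.imwrite("pics/c2.png",b)
E
```

```text
top yellow [(array([315.69, 167.69]), [8, 6, 35]), (array([256.45, 196.24]), [12, 12, 104]), (array([163.02, 240.87]), [13, 12, 118]), (array([215.52, 242.21]), [12, 12, 117])]
top green [(array([317.84, 176.05]), [315, 171, 7, 10, 43])]
top blue [(array([173.87, 100.97]), [140, 78, 69, 47, 2983], ((173.94046020507812, 100.91597747802734), (45.06732177734375, 68.82905578613281), 88.36341857910156)), (array([363.26, 170.36]), [322, 135, 84, 71, 2256], ((363.55230712890625, 170.40933227539062), (60.66543197631836, 74.80450439453125), 80.67640686035156)), (array([ 87.73, 193.36]), [60, 150, 50, 84, 1442], ((85.22048950195312, 192.36184692382812), (45.67376708984375, 83.33194732666016), 3.468229293823242))]
side yellow [(array([220.59, 176.11]), [10, 6, 44]), (array([241.71, 190.38]), [10, 6, 48]), (array([288.45, 190.29]), [10, 6, 51])]
side green [(array([328.62, 175.88]), [326, 173, 6, 7, 26])]
side blue [(array([473.41,  99.93]), [241, 0, 399, 292, 73300], ((440.0, 145.5), (291.0, 398.0), 90.0))]
bar [373.37 215.57] [350, 212, 46, 8, 79] ((372.5312194824219, 215.6949920654297), (1.7773933410644531, 45.54076385498047), 80.90972137451172)
```

View pics/c1.png

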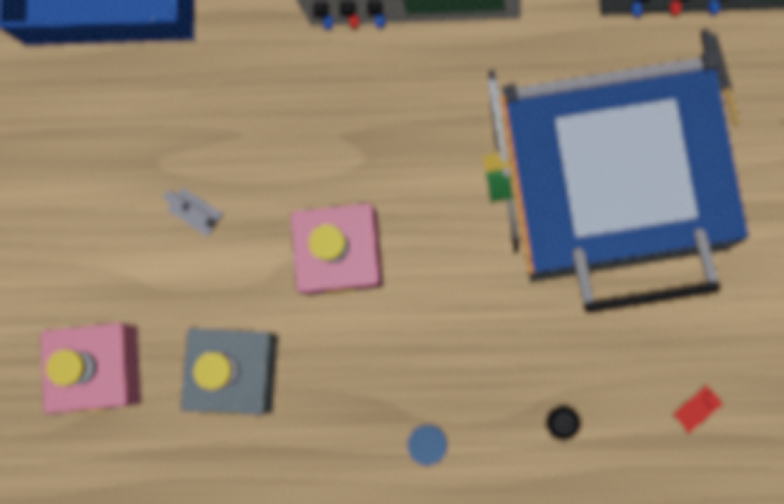

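View pics/c2.png

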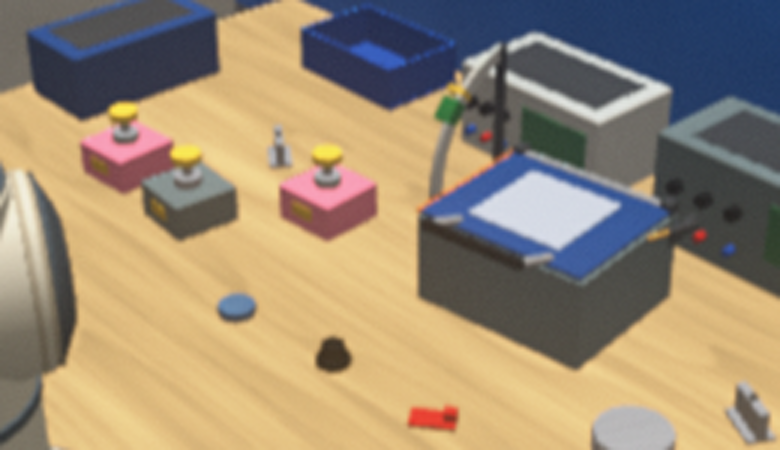

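```bash
cat >> h.py <<'E'
E
python3 - <<'E'
from h import *
t,s=cv2.imread("pics/top0.png"),cv2.imread("pics/side0.png")
print("plunger plane z.085",plane("top",215.52,242.21,.085),"side z~.080",plane("side",241.71,190.38,.080),cross((215.52,242.21),(241.71,190.38)))
b=blobs(t,(0,0,0),(180,255,45),20,(320,190,420,230))[0]
p=np.argwhere(b[2])[:,::-1].astype(np.float32)
W=np.array([plane("top",u,v,.129)[:2] for u,v in p],np.float32)
print("bar top",cv2.minAreaRect(W))
# cover incl. label: convex hull of the blue blob
b=[b for b in blobs(t,(105,150,60),(125,255,255),600) if 350<b[0][0]<380][0]
W=np.array([plane("top",u,v,.108)[:2] for u,v in np.argwhere(b[2])[:,::-1]],np.float32)
print("cover",cv2.minAreaRect(W))
# bar in side
for b in blobs(s,(0,0,0),(180,255,60),20,(318,205,360,232)): print("side bar",b[0],b[1],plane("side",*b[0],.125))
print(ctrl.current_eef_rot().round(3).tolist())
# green band cross
print(cross((317.84,176.05),(328.62,175.88)))
E
```

```text
plunger plane z.085 [0.45691857 0.31262282 0.085     ] side z~.080 [0.45998855 0.31643083 0.08      ] (array([0.45730536, 0.3131155 , 0.0823673 ]), np.float64(0.0009195660465983078))
bar top ((0.5099329352378845, -0.0848751813173294), (0.0043209390714764595, 0.11080809682607651), 7.442930221557617)
cover ((0.6284750699996948, -0.07005110383033752), (0.15619854629039764, 0.18938057124614716), 7.224297046661377)
side bar [338.62 222.  ] [321, 214, 33, 16, 84] [ 0.50725554 -0.09483538  0.125     ]
[[-0.954, 0.299, -0.0], [0.299, 0.954, -0.001], [0.0, -0.001, -1.0]]
(array([0.60092743, 0.04484163, 0.18699695]), np.float64(0.0006768790700911173))
```

```bash
cat >> h.py <<'E'
YAW=np.radians(7.25); C,S=np.cos(YAW),np.sin(YAW)
R=np.array([[-S,C,0],[C,S,0],[0,0,-1.]])
f=lambda: np.round(ctrl.current_contact_force(),1).tolist()
st=lambda tag: print(tag,round(ctrl.current_t(),2),np.round(ctrl.current_tool_pos(),4).tolist(),f(),round(ctrl.current_grip_width(),3))
E
python3 - <<'E'
from h import *
x,y=.4572,.3130
ctrl.command_gripper(0.); ctrl.goto([x,y,.14],R); st("above")
ctrl.move_l([x,y,.095],vel=.1); st("near")
print(ctrl.move_l([x,y,.066],vel=.02,contact_N=15)); st("pressed")
cv2.imwrite("pics/press.png",ctrl.read_camera("side")[140:260,180:300].repeat(4,0).repeat(4,1)); st("hold")
E
```

```text
above 2.94 [0.4569, 0.3139, 0.1402] [-0.3, -0.6, -0.5] 0.007
near 3.54 [0.4572, 0.3134, 0.0952] [-0.1, 0.9, -0.5] 0.009
True
pressed 4.58 [0.4573, 0.313, 0.0732] [-2.2, -0.4, 11.1] 0.003
hold 4.62 [0.4573, 0.313, 0.0732] [-1.6, -0.7, 12.7] 0.005
```

View pics/press.png

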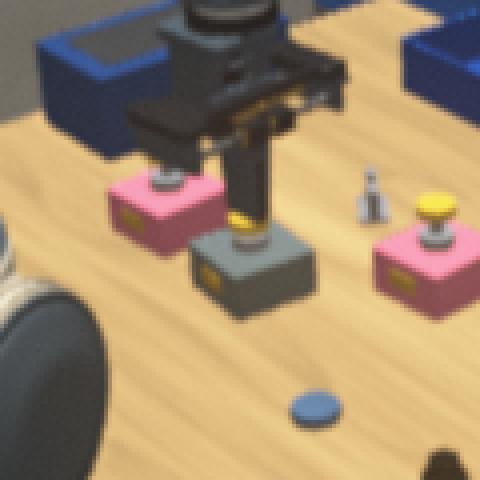

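The plunger is down at its stop: the tip is at z = 73 mm with about 12 N, and in the crop the yellow head sits on the collar at about (250,225). Next I'll release it and refine the bar position from the first picture.

```bash
python3 - <<'E'
from h import *
ctrl.move_l([.4572,.313,.0715],vel=.02,contact_N=8); st("firm"); ctrl.sleep(.3)
ctrl.move_l([.4572,.313,.16],vel=.08); st("up")
i=ctrl.read_camera("top"); cv2.imwrite("pics/up.png",i)
print("yellow",[(b[0],b[1][2:]) for b in blobs(i,(22,120,120),(35,255,255),5)])
g=cv2.cvtColor(cv2.imread("pics/top0.png"),cv2.COLOR_BGR2GRAY).astype(np.float32)
p=ctrl.camera_params("top"); Ti=np.linalg.inv(p['pose'])
def pix(w):
    c=Ti[:3,:3]@w+Ti[:3,3]; return p['cx']+p['fx']*c[0]/-c[2],p['cy']-p['fy']*c[1]/-c[2]
for l in(-.035,-.02,0,.02,.035):
    d=np.arange(-.016,.0161,.002)
    P=np.array([pix(np.array([.510+C*a-S*l,-.085+S*a+C*l,.125])) for a in d],np.float32)
    print(l,cv2.remap(g,P[None,:,0],P[None,:,1],1)[0].astype(int))
E
```

```text
firm 4.88 [0.4574, 0.3131, 0.0729] [-8.2, -5.7, 36.1] 0.006
up 6.43 [0.4569, 0.3128, 0.1595] [0.0, -0.4, -0.2] 0.004
yellow [(array([315.69, 167.69]), [8, 6, 35]), (array([256.45, 196.24]), [12, 12, 104]), (array([216.51, 242.19]), [10, 12, 95])]
-0.035 [155 155 153 150 142 124  87  53  37  42  63  97 123 137 143 144 148]
-0.02 [153 154 154 151 142 121  83  50  36  43  66  98 124 138 142 143 147]
0 [153 154 153 149 139 111  75  45  33  42  69 101 126 140 143 142 143]
0.02 [151 152 151 150 138 114  81  47  33  44  70 102 129 144 145 144 142]
0.035 [149 149 149 148 138 112  77  45  33  46  72 104 132 145 147 146 143]
```

The plunger is up again: the yellow head is back at (216,242) in the top view. The bar profile is centred within 0.5 mm of the estimate. Next I'll grasp the bar with the gripper part-open.

```bash
cat >> h.py <<'E'
BAR=np.array([.5104,-.085]); UX=np.array([C,S])
HINGE=BAR+.205*UX; DZ=-.016
def tcp(a):
    xy=HINGE+(-.205*np.cos(a)+.020*np.sin(a))*UX
    return np.r_[xy,.105+.205*np.sin(a)+.020*np.cos(a)+DZ]
E
python3 - <<'E'
from h import *
p=tcp(0); print(p)
ctrl.goto(p+[0,0,.10],R); ctrl.command_gripper(.42); st("above")
print(ctrl.move_l(p,vel=.08,contact_N=6)); st("down")
ctrl.command_gripper(.22); st("half")
i=ctrl.read_camera("side"); cv2.imwrite("pics/g.png",cv2.resize(i[130:290,250:450],None,fx=3,fy=3,interpolation=cv2.INTER_CUBIC))
E
```

```text
[ 0.5104 -0.085   0.109 ]
above 8.72 [0.5104, -0.085, 0.209] [-0.3, 0.2, -0.0] 0.417
False
down 10.12 [0.5107, -0.0851, 0.1094] [0.1, -1.0, -0.3] 0.417
half 10.6 [0.5104, -0.085, 0.109] [-0.6, -0.2, -0.4] 0.217
```

View pics/g.png

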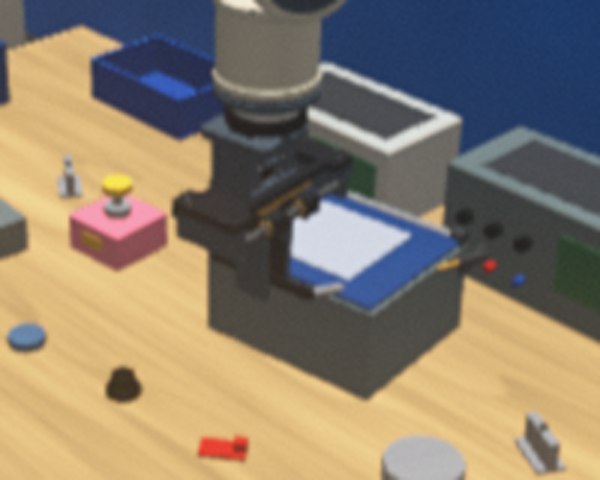

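The fingers straddle the bar with no contact force, one in front of it and one behind, at about (265,255) in the crop. Next I'll close and start the lift along the arc.

```bash
cat >> h.py <<'E'
def arc(a0,a1,step=.08,vel=.06):
    n=max(1,int(np.ceil(abs(a1-a0)/step)))
    for a in np.linspace(a0,a1,n+1)[1:]:
        ctrl.move_l(tcp(a),vel=vel); F=np.array(ctrl.current_contact_force())
        print(round(a,3),f(),"grip",np.round(ctrl.current_grasp_force(),1))
        if np.linalg.norm(F)>25: print("HIGH"); break
E
python3 - <<'E'
from h import *
ctrl.command_gripper(0.); st("closed"); print(ctrl.current_grasp_force())
arc(0,.5); st("lift")
i=ctrl.read_camera("side"); cv2.imwrite("pics/l.png",cv2.resize(i[100:290,250:450],None,fx=3,fy=3,interpolation=cv2.INTER_CUBIC))
E
```

```text
closed 10.95 [0.5104, -0.085, 0.109] [0.4, 0.5, -0.3] 0.125
29.999277591705322
0.071 [1.9, -0.4, -6.3] grip 30.0
0.143 [-2.1, -1.3, -5.5] grip 30.0
0.214 [-4.7, -2.1, -3.5] grip 30.0
0.286 [-6.5, -3.5, -2.5] grip 30.0
0.357 [-8.5, -2.4, -0.9] grip 30.0
0.429 [-10.4, -3.5, 2.6] grip 30.0
0.5 [-13.4, -3.7, 6.3] grip 30.0
lift 13.69 [0.5436, -0.0806, 0.2057] [-13.4, -3.7, 6.3] 0.122
```

View pics/l.png

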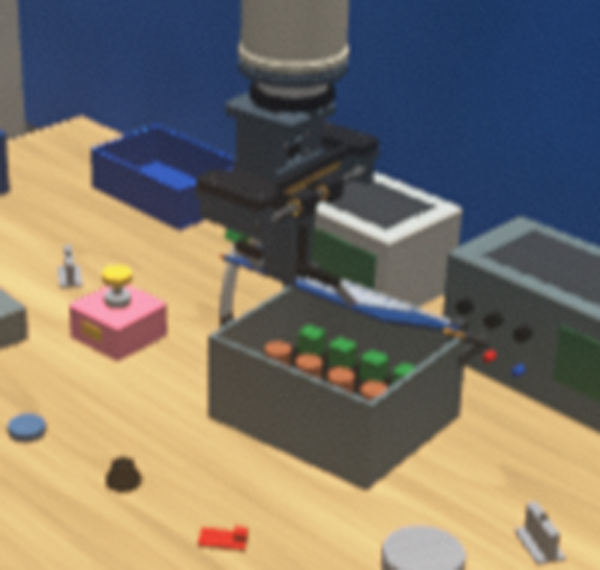

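The cover follows the bar with the grip held at 12 mm. The force is mostly outward (about 15 N radial), so I'll add a radial force correction, go past balance to about 1.0, then come back.

```bash
cat >> h.py <<'E'
def meas():
    "cover angle from the actual TCP, and radial / tangential force on the tool"
    p=np.array(ctrl.current_tool_pos()); x=(p[:2]-HINGE)@UX; z=p[2]-DZ-.105
    a=np.arctan2(z,-x)-np.arctan2(.020,.205)
    F=np.array(ctrl.current_contact_force()); v=np.array([x,z])/np.hypot(x,z)
    g=np.array([F[:2]@UX,F[2]]); return a,g@v,g@np.array([v[1],-v[0]]),v
def arcf(a0,a1,r,step=.05,vel=.04):
    n=max(1,int(np.ceil(abs(a1-a0)/step)))
    for a in np.linspace(a0,a1,n+1)[1:]:
        th=a+np.arctan2(.020,.205); v=np.array([-np.cos(th),np.sin(th)])
        ctrl.move_l(tcp(a)+np.r_[r*v[0]*UX,r*v[1]],vel=vel)
        am,fr,ft,_=meas(); r=np.clip(r+.5*fr/10000,-.006,.006)
        print(f"{a:.3f} meas {am:.3f} Fr {fr:.1f} Ft {ft:.1f} r {r*1e3:.2f}mm grip {ctrl.current_grip_width():.3f}")
        if abs(fr)>30: print("HIGH"); break
    return r
E
python3 - <<'E'
from h import *
r=arcf(.5,.7,.001); st("a.7")
i=ctrl.read_camera("top"); cv2.imwrite("pics/t7.png",i)
r=arcf(.7,1.02,r); st("top"); ctrl.sleep(.3)
cv2.imwrite("pics/t10.png",ctrl.read_camera("top"));s=ctrl.read_camera("side")
print("r",r,meas())
k=lambda im,a,b,c,d:cv2.resize(im[a:b,c:d],(400,400),interpolation=cv2.INTER_CUBIC)
cv2.imwrite("pics/m.png",np.hstack([k(i,110,210,290,390),k(s,100,200,290,390)]))
E
```

```text
0.550 meas 0.553 Fr 6.4 Ft -3.9 r 1.32mm grip 0.125
0.600 meas 0.603 Fr 5.6 Ft -2.7 r 1.60mm grip 0.121
0.650 meas 0.654 Fr 6.6 Ft -2.5 r 1.93mm grip 0.120
0.700 meas 0.704 Fr 7.8 Ft -2.4 r 2.31mm grip 0.122
a.7 15.38 [0.5696, -0.0773, 0.2388] [-7.0, -1.1, 3.9] 0.122
0.746 meas 0.750 Fr 8.6 Ft -1.2 r 2.74mm grip 0.123
0.791 meas 0.795 Fr 8.5 Ft -1.4 r 3.17mm grip 0.122
0.837 meas 0.841 Fr 8.6 Ft -0.5 r 3.60mm grip 0.125
0.883 meas 0.887 Fr 6.8 Ft 0.2 r 3.94mm grip 0.126
0.929 meas 0.931 Fr 5.3 Ft -0.5 r 4.20mm grip 0.124
0.974 meas 0.976 Fr 2.4 Ft 0.6 r 4.32mm grip 0.125
1.020 meas 1.022 Fr -0.1 Ft 1.3 r 4.32mm grip 0.122
top 18.17 [0.6227, -0.0708, 0.2781] [0.8, 3.7, 0.4] 0.122
r 0.0043169292449071065 (np.float64(1.0196486636320883), np.float64(-2.9055006664554766), np.float64(1.3417237782912503), array([-0.43846899,  0.89874632]))
```

View pics/m.png

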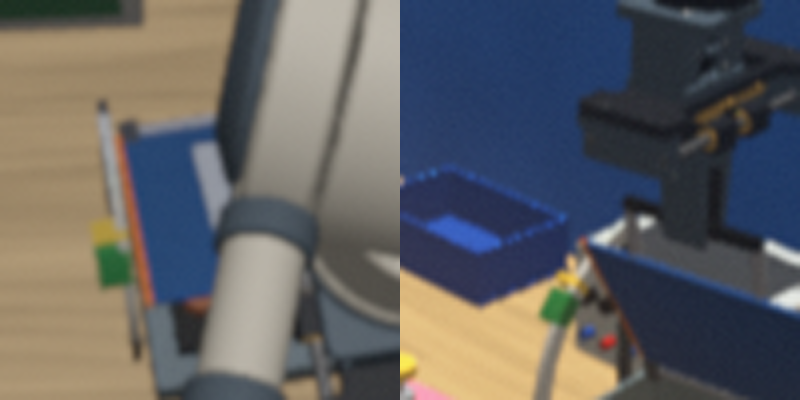

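The left half (top view at about 0.70) shows the orange edge in place. The right half (side view at about 1.02) shows the cover's top corner at about pixel (336,160), above the yellow mark. The tangential force changed sign, so balance has been passed. Next I'll go back down to 0.70 and check the angle from the images.

```bash
python3 - <<'E'
from h import *
r=arcf(1.02,.70,.0043); ctrl.sleep(.5); st("hold"); print(r,meas())
s=ctrl.read_camera("side"); t=ctrl.read_camera("top"); cv2.imwrite("pics/s_end.png",s); cv2.imwrite("pics/t_end.png",t)
def pix(n,w):
    p=ctrl.camera_params(n); Ti=np.linalg.inv(p['pose']); c=Ti[:3,:3]@w+Ti[:3,3]
    return np.round([p['cx']+p['fx']*c[0]/-c[2],p['cy']-p['fy']*c[1]/-c[2]],1)
UY=np.array([-S,C])
def corner(a): return np.r_[HINGE-.165*np.cos(a)*UX+.098*UY,.105+.165*np.sin(a)]
for a in(0,.6,.65,.7,.75,.8,.95,1.02,1.1): print(a,"side",pix("side",corner(a)),"top",pix("top",corner(a)))
for n,i in(("side",s),("top",t)):
    for b in blobs(i,(3,130,100),(18,255,255),6,(290,110,370,230)):
        q=np.argwhere(b[2])[:,::-1]; print(n,b[0],b[1],"top/left pt",q[q[:,1].argmin()],"bottom pt",q[q[:,1].argmax()])
k=lambda im,a,b,c,d:cv2.resize(im[a:b,c:d],(400,400),interpolation=cv2.INTER_CUBIC)
cv2.imwrite("pics/m2.png",np.hstack([k(t,120,220,290,390),k(s,140,220,300,380)]))
E
```

```text
0.974 meas 0.974 Fr -5.3 Ft 2.2 r 4.03mm grip 0.120
0.929 meas 0.929 Fr -0.7 Ft 1.7 r 4.00mm grip 0.122
0.883 meas 0.881 Fr -1.3 Ft 1.9 r 3.93mm grip 0.126
0.837 meas 0.836 Fr -1.1 Ft 1.8 r 3.88mm grip 0.122
0.791 meas 0.790 Fr -1.2 Ft 0.1 r 3.82mm grip 0.125
0.746 meas 0.745 Fr -2.2 Ft 1.2 r 3.71mm grip 0.127
0.700 meas 0.699 Fr -2.7 Ft 0.2 r 3.57mm grip 0.122
hold 21.81 [0.5684, -0.0776, 0.2391] [0.6, -1.3, -0.4] 0.122
0.0035724009855052827 (np.float64(0.7001410539641697), np.float64(-0.5692364655713141), np.float64(0.0678670641537492), array([-0.69857359,  0.71553822]))
0 side [319.6 209.5] top [330.1 206.6]
0.6 side [325.9 178.7] top [328.6 189.9]
0.65 side [326.9 176.2] top [328.3 187.4]
0.7 side [328.1 173.6] top [328.  184.7]
0.75 side [329.2 171.1] top [327.6 181.9]
0.8 side [330.5 168.7] top [327.2 178.9]
0.95 side [334.6 161.8] top [325.9 169.1]
1.02 side [336.6 158.8] top [325.2 164.1]
1.1 side [339.  155.6] top [324.3 158.3]
side [342.55 216.29] [339, 214, 8, 6, 38] top/left pt [340 214] bottom pt [343 219]
side [352.72 220.41] [348, 218, 10, 7, 46] top/left pt [349 218] bottom pt [355 224]
side [363.37 224.98] [359, 222, 9, 7, 46] top/left pt [362 222] bottom pt [364 228]
top [323.47 168.98] [320, 148, 8, 38, 59] top/left pt [320 148] bottom pt [326 185]
```

View pics/m2.png

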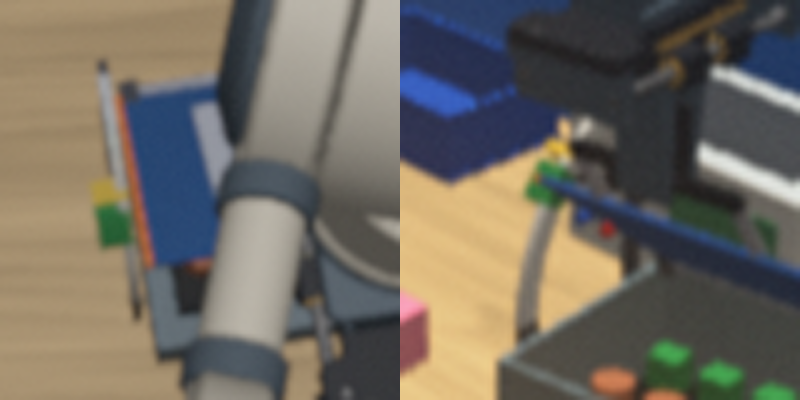

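The cover corner is at top-view row 185 (about 0.69 rad). In the side view it is at about (329,175), which gives 0.66–0.70 rad and puts it against the green band. Both agree with the arm's reading of 0.70, so I'll hold still and hand in.

```bash
python3 - <<'E'
from h import *
ctrl.sleep(2.0); st("end"); print(meas()[0]); print(ctrl.sign_off())
E
```

```text
end 23.91 [0.5684, -0.0776, 0.239] [-0.4, -1.6, 1.2] 0.121
0.6999402945918116
the job is handed in; nothing more can be done
None
```

I handed the job in at about 24 s: plunger pressed to its stop and released, cover lifted to about 1.02 rad, then brought back and held still at about 0.70 rad in the green band; I saw no contact with the loose things but didn't re-check their positions.

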